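Pull the short spacer out of the batch with tongs

TASK

One of the four degreased aluminium spacer pillars standing in the black tray is shorter than the others. Pick up the tongs from their rest by the handles, close their jaws on the short pillar and lift it at least 10 cm above the tray, touching the pillars with nothing but the tongs; finish while holding it up there in the tongs. Leave the three full-length pillars standing where they are and do not disturb the other things on the bench.

Things in the scene. Friction and masses are not known exactly. Their poses are not given: they have to be found in the camera images.
- tongs_grip (a point): Point midway between the black handle pads of the steel spring tongs, half-way up: grasp here from above. x along the tongs to the jaws, y across (closing line), z up. Flat pads 44 long (x), 18 mm high, 57 mm wide overall when open (60 at their front ends). Tongs 208 mm long (104 ahead, 106 behind), 99 g. They start open, level on the rest, this point 58 mm above the bench.
- tongs_jaw (a point): Point midway between the jaws, 92 mm ahead (+x) of tongs_grip and 33 mm below it, 10 mm above the jaws' lower edge; same axes. Jaws: flat plates 24 long (x), 5 mm thick, 49 mm apart inside when open. Pads squeezed to 53 mm: jaws 42 mm apart, tongs can be lifted and carried; 44 mm: jaws meet a 24 mm pillar; empty they stop at 38 mm.
- tongs_left: Left (+y) arm of the tongs with its pad and jaw: straight bar 5 mm thick, 16 mm high. Origin on its hinge, 90 mm behind, 14.5 mm left of and 8 mm below tongs_grip; x along the arm, 0.07 rad outward when open, parallel to the tongs when closed on a pillar. A spring opens the arms (5.5 N at the pads, 6.5 N when closed); balanced about tongs_grip.
- tongs_right: Right (-y) arm of the tongs, mirror image of the left one, moving with it. The jaws press with about half of the grip force on the pads, less 3 N: 15 N or more on the pads hold the pillar securely. Loosening the grip opens the jaws again.
- rest: Fixed white plastic rest of the tongs: base plate 190 x 90 x 6 mm with two crossbars 10 mm thick, 90 mm long (y), tops 50 mm above the bench, 98 mm behind and 55 mm ahead of the origin; the tongs lie on them. Origin on the bench below the starting tongs_grip; x along the tongs to the jaws.
- tray: Fixed black plastic tray, 120 (x) by 340 (y) mm, floor 4 mm thick, rim 12 mm high. Origin on the bench under its centre. Four pillars stand on its floor in a row along its y axis, about 80 mm apart, in any order. Its x axis points across the row, away from the robot; tongs pointing along x meet no neighbour.
- short_mid (a point): Middle, half-way up, of the short plain aluminium pillar, 24 mm diameter, 30 mm tall (the others: 50 mm), 37 g, standing on the tray's floor in any of the four places; its middle is 15 mm above the floor.
- full_a_mid (a point): Middle, half-way up, of a full-length plain aluminium pillar, 24 mm diameter, 50 mm tall, 61 g, standing on the tray's floor. Leave it standing.
- full_b_mid (a point): Middle, half-way up, of a full-length plain aluminium pillar, 24 mm diameter, 50 mm tall, 61 g, standing on the tray's floor. Leave it standing.
- full_c_mid (a point): Middle, half-way up, of a full-length plain aluminium pillar, 24 mm diameter, 50 mm tall, 61 g, standing on the tray's floor. Leave it standing.
- bottle: White plastic bottle, 60 mm diameter, 160 mm tall, standing beyond the tongs; origin under its base. Bystander.
- driver: Screwdriver lying on the bench between robot and tray, under 35 mm high; origin under it, x along it. Bystander.
- case: Open green electronics case with a circuit board, 100 x 75 x 35 mm; origin under its centre. Bystander.
- screwbox: Open cardboard box, 90 x 70 x 45 mm, beyond the tray; origin under its centre. Bystander.

How it is judged:
By the outcome, as a careful person would: the job done as asked, in the order asked, and still so for the second after the job is handed in, while the arm keeps its last pose, push and grip.
It also fails if it takes over 42 s, if anything falls off the work surface, if the arm or the gripper's body presses on something with over 40 N, if the wrist force passes 120 N, or if a joint passes its speed limit or range.

ROBOT

A 6-joint arm with a two-finger parallel gripper is mounted at the origin on the work surface. World frame = base frame: x ahead of the robot, y to its left, z up, the work surface at z = 0. Lengths are in mm, angles in rad, forces in N, time in s.
With the tool pointing down it reaches from about 275 to 750 mm from the base axis. Payload 10.2 kg.
Tool frame: the origin (TCP) lies on the front face of the gripper's body, between the roots of the fingers; the fingertips stand 73 mm ahead of it and the grasp point (between the pads) lies 54 mm ahead of it; z points along the fingers, y is the line along which they close (so a half turn about z gives the same grasp; the last joint's range is limited). The gripper opens to 85 mm and grips with 20 to 120 N. Pads are 22 mm wide; open, the fingers measure 114 mm over their backs; the gripper's body (76 mm by 85 mm) begins 54 mm behind the grasp point. The pads swing forward as they close: fully open they stand 13 mm farther back than shut.
Start: joints at [0.927, 0.313, 1.498, -0, 1.331, -0.223], TCP at [214.471, 479.201, 303.894] pointing down, gripper open.
Joint ranges: [-2.94, 2.94], [-0.97, 2.17], [0.19, 2.56], [-1.23, 4.37], [0.02, 3.11], [-2.88, 2.88]. Speed limits (rad/s): [2.39, 2.39, 3.01, 3.14, 3.14, 3.14].

INTERFACE

Orientations are given as a unit quaternion [w, x, y, z].
In Python, from rig import * gives the robot as it stands.
- The arm moves only by the tool step_arm, never from a script. Its argument "plan" is a list of rows, each an object with "offset": the shift along the tool's x, y, z in cm, a list of three; "rot": the turn, a rotation vector about the tool's x, y, z in degrees, a list of three; "gripper": the finger opening in cm, from 0 to 8.54. In form: [{"offset": [x, y, z], "rot": [wx, wy, wz], "gripper": gripper}, ...]. A call has 1 to 12 rows; each row is the pose to reach, as a shift and turn from the pose commanded when the call began, along the tool's axes at that moment; what a row does not reach only later rows make up. A row lasts 1/10 s, in which the tool goes at most 50 mm and 8.59 degrees, less where a joint would pass 70% of its speed; a pose out of reach is approached as far as the arm can. A call with a gripper value outside its range is refused whole. The fingers move at their own pace and stop on an object; "squeeze" is the grip in N (left out, the last holds). Time passes only in rows, so rows that repeat a pose let the fingers close. It gives the time, the measured TCP pose, the force, the opening and the grip force at its end, in the units of the state.
- sense(): the state, without advancing time (a new reading comes with each control period).
- capture(name): name is "scene" or "top"; returns a dict with "color" (384x512x3 uint8, red, green, blue), "depth" (384x512 float32, mm along the optical axis (not along the pixel's ray), 0 where there is no reading), "vertical_fov" (degrees; the focal length in pixels is half the picture's height over the tangent of half this angle, whatever the lens; pixels are square), "cx", "cy" (the principal point, pixels), "k1" (the pictures are not rectified: a ray, as slopes to the right and down, at radius r is drawn at 1 + k1 r^2 times it, then the intrinsics apply), "rvec" (rotation vector, rad) and "tvec" (3), from world to camera coordinates, as OpenCV has them. Camera axes: x right, y down, z forward; pixel columns grow to the right and rows downward; lengths in mm; the calibration is good to about 2 mm. A picture is of the moment at which its call begins.
- finish_job(): hands the job in; it is judged then, once.
The state is a dict: "time_s": time; "joints": joint angles; "dq": joint speeds; "tau": joint torques, N m; "eef_pos": TCP position; "ee_rot": TCP orientation; "force": force on the tool from outside, world axes, zero at the start; "wrist_torque": the same for the moment, N m; "grip_width": opening from 0.0 (shut) to 1.0 (fully open); "grip_force": force on a finger pad.
Only numpy, scipy, OpenCV 4.12 (cv2) and the standard library are available. Lean on these libraries where they do the work, as an engineer would, in place of code of your own. Each camera call takes 0.05 s, during which the arm holds its last target. There are 200 camera calls.

## Working session

There is one attempt and no reset: what is moved stays moved. The work goes in short steps, Python scripts to look and compute and a tool call to move; the robot and the scene stay as the last step left them, time stands still between calls to the robot, and variables do not carry over. Pictures are saved under pics/ and viewed, at most 10 in all, crops included, and the job is handed in when it is done.

Besides the shell and the picture viewer there is one more tool, called after ">>>" as a command line: name --argument value ..., lists and objects as JSON in quotes. step_arm: Moves the arm, as the interface text tells. Its arguments: {"type":"object","properties":{"plan":{"type":"array"},"squeeze":{"type":"number"}},"required":["plan"]}

```bash
mkdir -p pics; ls; cat > h.py <<'E'
from rig import *
import numpy as np, cv2
from scipy.spatial.transform import Rotation as R
def cam(c):
    f=c["color"].shape[0]/2/np.tan(np.radians(c["vertical_fov"])/2)
    K=np.array([[f,0,c["cx"]],[0,f,c["cy"]],[0,0,1.]]);D=np.array([c["k1"],0,0,0,0.])
    return K,D,cv2.Rodrigues(np.array(c["rvec"],float))[0],np.array(c["tvec"],float)
def rays(c,uv):
    K,D,Rm,t=cam(c)
    # forward model x_d = x(1+k1 r^2)
    n=cv2.undistortPointsIter(np.array(uv,float).reshape(-1,1,2),K,D,None,None,(3,50,1e-9)).reshape(-1,2)
    return -Rm.T@t, np.c_[n,np.ones(len(n))]@Rm, n
def onplane(c,uv,z):
    o,d,_=rays(c,uv); return o+d*((z-o[2])/d[:,2])[:,None]
def cloud(c):
    h,w=c["depth"].shape; v,u=np.mgrid[:h,:w]
    o,d,_=rays(c,np.c_[u.ravel(),v.ravel()])
    P=o+d*c["depth"].ravel()[:,None].astype(float); P[c["depth"].ravel()==0]=np.nan
    return P.reshape(h,w,3)
E
python3 - <<'E'
from h import *
s=sense(); print({k:np.round(v,3) for k,v in s.items()})
for n in("scene","top"):
    c=capture(n); np.save(f"{n}.npy",c,allow_pickle=True)
    cv2.imwrite(f"pics/{n}0.png",c["color"][:,:,::-1])
    print(n,{k:v for k,v in c.items() if k not in("color","depth")})
E
```

```text
pics
{'time_s': np.float64(0.0), 'joints': array([ 0.927,  0.313,  1.498,  0.   ,  1.331, -0.223]), 'dq': array([ 0.001,  0.   , -0.001, -0.002,  0.001,  0.001]), 'tau': array([-0.0000e+00, -4.1226e+01, -2.5974e+01, -0.0000e+00,  4.0000e-03,
        0.0000e+00]), 'eef_pos': array([214.347, 479.07 , 303.323]), 'ee_rot': array([-0.   ,  0.209,  0.978, -0.001]), 'force': array([ 0.352,  0.103, -0.423]), 'wrist_torque': array([ 0.007, -0.012, -0.05 ]), 'grip_force': np.float64(0.0), 'grip_width': np.float64(1.0)}
scene {'vertical_fov': 49.450021920603284, 'cx': 254.81744126985586, 'cy': 189.91313816891804, 'k1': 0.049751636316323206, 'rvec': array([ 2.17007122,  1.33351084, -0.42693498]), 'tvec': array([-223.82185776, -356.00665038, 1489.09192265])}
top {'vertical_fov': 54.34238435101561, 'cx': 259.1772398365761, 'cy': 195.94674988028066, 'k1': -0.017844419083068663, 'rvec': array([ 2.13318385, -2.1219606 ,  0.12980079]), 'tvec': array([ -11.20742654,  570.56819545, 1187.07015257])}
```

View pics/scene0.png

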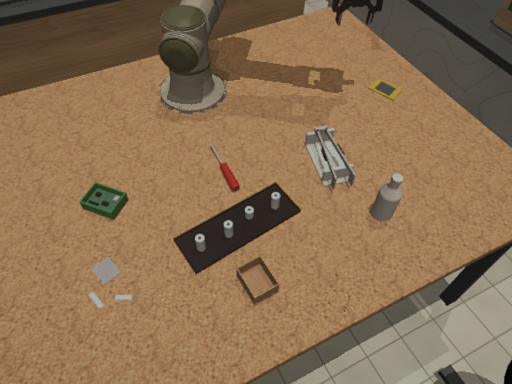

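View pics/top0.png

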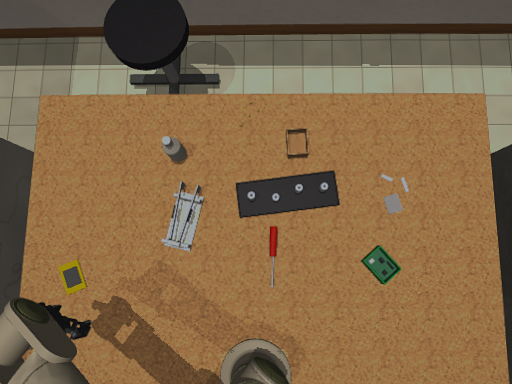

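The scene view shows the pillars at (200,242), (228,229), (249,213) and (275,200). The one at (249,213) looks short, and it matches (276,197) in the top view. The tongs lie on the white rest around (328,157) in scene and (184,217) in top, with the jaws toward the bottle.

```bash
python3 - <<'E'
from h import *
S=np.load("scene.npy",allow_pickle=True).item();T=np.load("top.npy",allow_pickle=True).item()
out=[]
for n,c,boxes in(("scene",S,[(295,115,365,195),(170,180,305,270)]),("top",T,[(155,175,215,255),(230,165,345,222)])):
    P=cloud(c)
    for b in boxes:
        x0,y0,x1,y1=b; im=c["color"][y0:y1,x0:x1,::-1]; k=min(395/(x1-x0),295/(y1-y0))
        r=cv2.resize(im,None,fx=k,fy=k,interpolation=cv2.INTER_CUBIC); q=np.zeros((295,395,3),np.uint8); q[:r.shape[0],:r.shape[1]]=r[:295,:395]; out.append(q); print(n,b,"scale",k)
    # tray: dark
    hsv=cv2.cvtColor(c["color"],cv2.COLOR_RGB2HSV)
    x0,y0,x1,y1=boxes[1]
    m=np.zeros(hsv.shape[:2],np.uint8); m[y0:y1,x0:x1]=(hsv[y0:y1,x0:x1,2]<60)*255
    m=cv2.morphologyEx(m,cv2.MORPH_CLOSE,np.ones((25,25)))
    ct=max(cv2.findContours(m,0,2)[0],key=cv2.contourArea); W=onplane(c,ct.reshape(-1,2),12)[:,:2].astype(np.float32)
    print("tray",cv2.minAreaRect(W))
    # pillars: cloud z above 18
    for nm,(x0,y0,x1,y1),zlo,zhi in(("pillar",boxes[1],20,70),("tongs",boxes[0],53,80)):
        z=P[...,2]; mm=np.zeros(z.shape,np.uint8); mm[y0:y1,x0:x1]=(z[y0:y1,x0:x1]>zlo)&(z[y0:y1,x0:x1]<zhi)
        N,L,st,_=cv2.connectedComponentsWithStats(mm,connectivity=4)
        for i in range(1,N):
            if st[i,4]<8: continue
            Q=P[L==i]; zt=np.percentile(Q[:,2],90); top=Q[Q[:,2]>zt-5]
            print(nm,st[i],"top z %.1f"%zt,"ctr",top[:,:2].mean(0).round(1),"mid",((top.max(0)+top.min(0))/2)[:2].round(1))
cv2.imwrite("pics/crops.png",np.vstack([np.hstack(out[:2]),np.hstack(out[2:])]))
E
```

```text
scene (295, 115, 365, 195) scale 3.6875
scene (170, 180, 305, 270) scale 2.925925925925926
tray ((589.6649780273438, -101.219482421875), (120.1790542602539, 336.9767150878906), 7.817973613739014)
pillar [229 180  10   8  53] top z 26.9 ctr [462.1 -56.1] mid [461.3 -54.8]
pillar [271 192   9  14 104] top z 55.5 ctr [574.   18.5] mid [572.8  18.4]
pillar [245 206   8  10  66] top z 36.6 ctr [571.  -61.8] mid [570.9 -62.1]
pillar [224 220   9  15 112] top z 56.3 ctr [ 599.9 -137.2] mid [ 600.1 -137.9]
pillar [195 234  10  15 124] top z 56.1 ctr [ 605.2 -219.9] mid [ 605.1 -219.4]
pillar [236 255  33  15 177] top z 45.3 ctr [ 723.7 -124.4] mid [ 734.6 -136.2]
tongs [314 125  42  57 506] top z 68.5 ctr [500.9 247.4] mid [511.3 239.6]
top (155, 175, 215, 255) scale 3.6875
top (230, 165, 345, 222) scale 3.4347826086956523
tray ((583.7277221679688, -100.32362365722656), (118.4435043334961, 335.6643371582031), 7.549893379211426)
pillar [320 182   8   9  53] top z 55.8 ctr [ 604.8 -219.6] mid [ 604.4 -219.7]
pillar [295 184   8   8  52] top z 56.2 ctr [ 599.3 -138.4] mid [ 599.1 -138.4]
pillar [248 191   8   9  53] top z 56.0 ctr [575.8  18.4] mid [575.6  18.3]
pillar [273 193   7   8  43] top z 36.3 ctr [572.  -62.8] mid [572.  -63.6]
tongs [167 181  32  65 392] top z 68.3 ctr [495.6 247.1] mid [512.2 239.3]
```

View pics/crops.png

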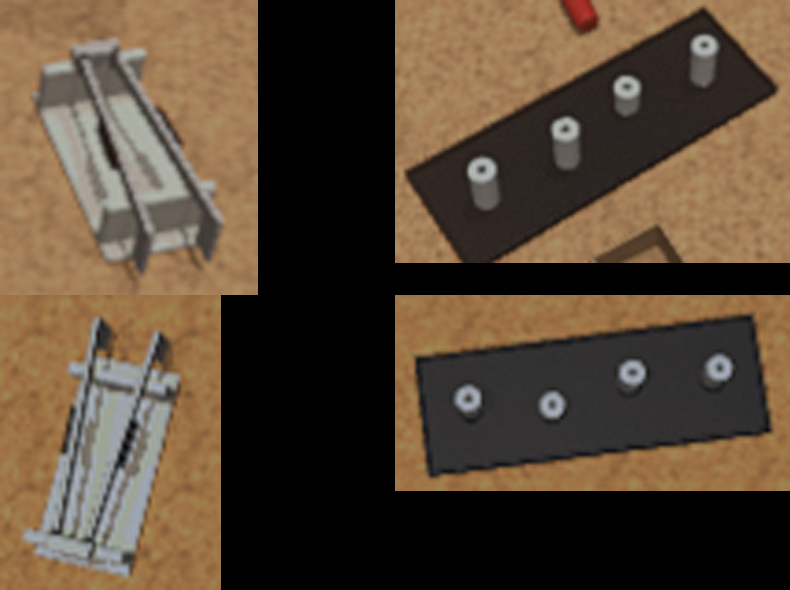

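The crops confirm that the short pillar is third from the left in scene, second from the left in top, at about (571.5, -63) mm. The tongs have their hinge end nearer the robot, and their jaws point away from it, slightly to +y.

```bash
cat >> h.py <<'E'
def tongs(P,box,zlo=56,zhi=80):
    x0,y0,x1,y1=box; Q=P[y0:y1,x0:x1].reshape(-1,3); Q=Q[(Q[:,2]>zlo)&(Q[:,2]<zhi)]
    (c,s,a)=cv2.minAreaRect(Q[:,:2].astype(np.float32)); a=np.radians(a if s[0]>s[1] else a+90)
    d=np.array([np.cos(a),np.sin(a)]); d*=np.sign(d[0])
    for _ in range(5):
        n=np.array([-d[1],d[0]]); q=Q[:,:2]-c; l=q@n; u=q@d; f=u>-60
        A=[np.polyfit(u[f&(l>0)],l[f&(l>0)],1),np.polyfit(u[f&(l<0)],l[f&(l<0)],1)]
        m=(A[0]+A[1])/2; c=np.array(c)+n*m[1]; d=d+n*m[0]; d/=np.linalg.norm(d)
    u=(Q[:,:2]-c)@d; 
    return Q,c,d,A,np.percentile(u,[0,1,99,100])
E
python3 - <<'E'
from h import *
for n,b in(("scene",(295,115,365,195)),("top",(155,175,215,255))):
    c=np.load(n+".npy",allow_pickle=True).item(); P=cloud(c)
    Q,o,d,A,u=tongs(P,b)
    print(n,"axis deg",np.degrees(np.arctan2(d[1],d[0])),"slopes",A,"ends",u)
    g=o+d*(u[[0,3]]).mean()+d*1; print("grip by ends",g)
    # dark pixels = pads
    hsv=c["color"].max(2); x0,y0,x1,y1=b
    m=(hsv[y0:y1,x0:x1]<45); X=P[y0:y1,x0:x1][m]; X=X[X[:,2]>40]
    ul=np.c_[(X[:,:2]-o)@d,(X[:,:2]-o)@[-d[1],d[0]],X[:,2]]; 
    print("dark",len(ul),np.percentile(ul,[0,5,50,95,100],axis=0).round(1).tolist()); 
    for lo,hi in((10,60),(-60,-10)):
        w=ul[(ul[:,1]>lo)&(ul[:,1]<hi)]; print(len(w),len(w) and (w.min(0).round(1),w.max(0).round(1)))
    # rest plate z 3..14 
    q=P[y0:y1,x0:x1].reshape(-1,3); 
    col=c["color"][y0:y1,x0:x1].reshape(-1,3).astype(int); sat=col.max(1)-col.min(1)
    w=(q[:,2]<54)&(sat<40)&(col.min(1)>110)&(q[:,2]>3); print("rest",w.sum(),cv2.minAreaRect(q[w][:,:2].astype(np.float32)))
E
```

```text
scene axis deg -12.247639877643046 slopes [array([ 0.06476567, 22.85268191]), array([ -0.06476567, -22.85268191])] ends [-106.27306173 -102.46439622  103.91006726  106.49638074]
grip by ends [510.80782128 243.09008387]
dark 14 [[-7.4, -29.4, 56.0], [-6.7, -28.9, 57.0], [12.8, -27.2, 65.5], [22.0, -24.9, 69.1], [23.0, -24.4, 70.8]]
0 0
14 (array([ -7.4, -29.4,  56. ]), array([ 23. , -24.4,  70.8]))
rest 805 ((498.7837829589844, 247.0974884033203), (92.51583099365234, 192.506591796875), 76.93323516845703)
top axis deg -12.77015776519134 slopes [array([ 0.05881876, 22.08019144]), array([ -0.05881876, -22.08019144])] ends [-104.38738194 -103.56347121  100.47096779  104.91673945]
grip by ends [512.5971223  242.51743549]
dark 32 [[-89.5, -30.2, 48.7], [-17.5, -29.2, 52.4], [7.1, -25.3, 63.7], [96.5, 26.9, 70.6], [97.8, 29.2, 71.9]]
10 (array([-89.5,  12.6,  48.7]), array([97.5, 29.2, 70.5]))
22 (array([-18.5, -30.2,  51.1]), array([ 97.8, -22.1,  71.9]))
rest 834 ((492.8728332519531, 252.2364501953125), (99.81394958496094, 190.04940795898438), 77.4118881225586)
```

```bash
cat >> h.py <<'E'
def move(p0,q0,p1,yaw):
    "offset cm / rot deg from commanded pose to tcp p1, tool down, tool y along yaw+90 deg"
    A=R.from_quat([*q0[1:],q0[0]]); y=np.radians(yaw+90); Y=np.array([np.cos(y),np.sin(y),0]);Z=np.array([0,0,-1.])
    B=R.from_matrix(np.c_[np.cross(Y,Z),Y,Z]); q=B.as_quat()
    return (A.inv().apply(np.array(p1)-p0)/10).round(2),(A.inv()*B).as_rotvec(degrees=True).round(2),q[[3,0,1,2]].round(5)
E
python3 - <<'E'
from h import *
s=sense();p0=np.array([214.471,479.201,303.894]);q0=s["ee_rot"]
print(move(p0,q0,[511.5,242.8,230],-12.5), move(p0,q0,[511.5,242.8,110],-12.5))
for n in("scene","top"):
    c=np.load(n+".npy",allow_pickle=True).item(); P=cloud(c); I=c["color"].astype(int)
    m=(I[...,0]>2*I[...,1]+20)&(I[...,0]>90)&(abs(P[...,1]+60)<80); Q=P[m]; print("driver",len(Q),np.percentile(Q,[1,50,99],axis=0).round(0).tolist())
    m=(P[...,2]>100)&(P[...,2]<180)&(P[...,0]>600)&(P[...,0]<850)&(abs(P[...,1]-260)<90);Q=P[m];print("bottle",len(Q),np.percentile(Q,[2,98],axis=0).round(0).tolist() if len(Q) else 0)
E
```

```text
(array([-36.77,  -9.43,   7.39]), array([ -0.06,  -0.02, -11.61]), array([0.     , 0.10887, 0.99406, 0.     ])) (array([-36.77,  -9.42,  19.39]), array([ -0.06,  -0.02, -11.61]), array([0.     , 0.10887, 0.99406, 0.     ]))
driver 201 [[381.0, -66.0, 16.0], [433.0, -57.0, 24.0], [475.0, -45.0, 29.0]]
bottle 421 [[707.0, 252.0, 101.0], [753.0, 293.0, 163.0]]
driver 196 [[379.0, -64.0, 13.0], [428.0, -54.0, 23.0], [473.0, -44.0, 29.0]]
bottle 241 [[701.0, 251.0, 100.0], [746.0, 300.0, 162.0]]
```

>>> step_arm --plan '[{"offset": [-3.7,-0.9,0.7],"rot": [0,0,-1.2],"gripper": 8.5},{"offset": [-7.4,-1.9,1.5],"rot": [0,0,-2.3],"gripper": 8.5},{"offset": [-11,-2.8,2.2],"rot": [0,0,-3.5],"gripper": 8.5},{"offset": [-14.7,-3.8,3],"rot": [0,0,-4.6],"gripper": 8.5},{"offset": [-18.4,-4.7,3.7],"rot": [0,0,-5.8],"gripper": 8.5},{"offset": [-22,-5.7,4.4],"rot": [0,0,-7],"gripper": 8.5},{"offset": [-25.7,-6.6,5.2],"rot": [0,0,-8.1],"gripper": 8.5},{"offset": [-29.4,-7.5,5.9],"rot": [0,0,-9.3],"gripper": 8.5},{"offset": [-33,-8.5,6.6],"rot": [0,0,-10.4],"gripper": 8.5},{"offset": [-36.8,-9.4,7.4],"rot": [0,0,-11.6],"gripper": 8.5},{"offset": [-36.8,-9.4,7.4],"rot": [0,0,-11.6],"gripper": 8.5}]'

```text
time_s: 1.2
eef_pos: [514.4, 240.1, 228.2]
ee_rot: [-0.001, 0.111, 0.994, -0.001]
force: [-0.3, 1.1, 0.8]
grip_width: 1.001
grip_force: 0.0
```

```bash
python3 - <<'E'
from h import *
c=capture("scene"); c2=capture("top"); capture("top");s=sense(); print({k:np.round(s[k],4) for k in("eef_pos","ee_rot","dq")})
a=c["color"][20:220,230:430,::-1]; b=c2["color"][140:340,100:300,::-1]
cv2.imwrite("pics/above.png",np.hstack([cv2.resize(x,(400,400)) for x in(a,b)]))
E
```

```text
{'eef_pos': array([511.606 , 243.2694, 229.6612]), 'ee_rot': array([-4.00e-04,  1.09e-01,  9.94e-01, -0.00e+00]), 'dq': array([ 0.0222, -0.016 ,  0.003 , -0.0008, -0.0023, -0.0018])}
```

View pics/above.png

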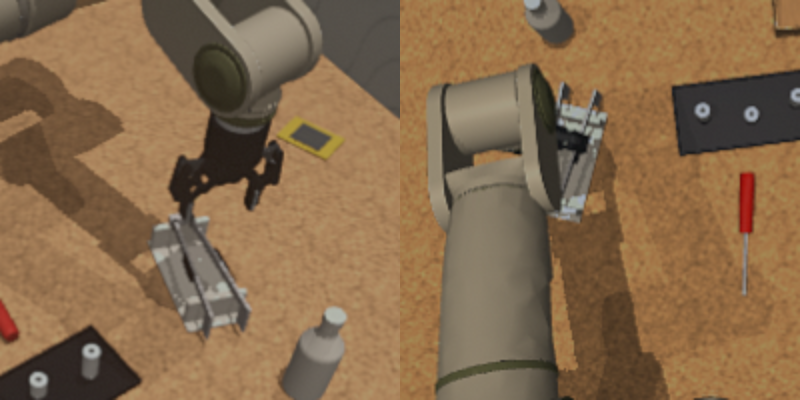

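The gripper hangs above the tongs at the left picture's (235,160), lined up across the arms, and the rest of the bench is undisturbed. Next I descend and then squeeze the pads to 52 mm.

>>> step_arm --plan '[{"offset": [0,0,2],"rot": [0,0,0],"gripper": 8.5},{"offset": [0,0,4],"rot": [0,0,0],"gripper": 8.5},{"offset": [0,0,6],"rot": [0,0,0],"gripper": 8.5},{"offset": [0,0,8],"rot": [0,0,0],"gripper": 8.5},{"offset": [0,0,9.5],"rot": [0,0,0],"gripper": 8.5},{"offset": [0,0,11],"rot": [0,0,0],"gripper": 8.5},{"offset": [0,0,12],"rot": [0,0,0],"gripper": 8.5},{"offset": [0,0,12],"rot": [0,0,0],"gripper": 8.5},{"offset": [0,0,12],"rot": [0,0,0],"gripper": 8.5},{"offset": [0,0,12],"rot": [0,0,0],"gripper": 8.5}]' --squeeze 25

```text
time_s: 2.35
eef_pos: [512.2, 243.4, 110.8]
ee_rot: [0.001, 0.109, 0.994, 0.0]
force: [-0.2, -1.0, 0.5]
grip_width: 0.993
grip_force: 0.0
```

>>> step_arm --plan '[{"offset": [0,0,0],"rot": [0,0,0],"gripper": 7},{"offset": [0,0,0],"rot": [0,0,0],"gripper": 6.3},{"offset": [0,0,0],"rot": [0,0,0],"gripper": 5.9},{"offset": [0,0,0],"rot": [0,0,0],"gripper": 5.6},{"offset": [0,0,0],"rot": [0,0,0],"gripper": 5.4},{"offset": [0,0,0],"rot": [0,0,0],"gripper": 5.2},{"offset": [0,0,0],"rot": [0,0,0],"gripper": 5.2},{"offset": [0,0,0],"rot": [0,0,0],"gripper": 5.2},{"offset": [0,0,0],"rot": [0,0,0],"gripper": 5.2}]'

```text
time_s: 3.25
eef_pos: [512.5, 243.2, 111.1]
ee_rot: [0.001, 0.109, 0.994, 0.0]
force: [-1.5, 0.2, 7.9]
grip_width: 0.609
grip_force: 8.2
```

>>> step_arm --plan '[{"offset": [0,0,-0.3],"rot": [0,0,0],"gripper": 5.2},{"offset": [0,0,-0.8],"rot": [0,0,0],"gripper": 5.2},{"offset": [0,0,-1.6],"rot": [0,0,0],"gripper": 5.2},{"offset": [0,0,-2.6],"rot": [0,0,0],"gripper": 5.2},{"offset": [0,0,-3.8],"rot": [0,0,0],"gripper": 5.2},{"offset": [0,0,-5],"rot": [0,0,0],"gripper": 5.2},{"offset": [0,0,-6.2],"rot": [0,0,0],"gripper": 5.2},{"offset": [0,0,-7.3],"rot": [0,0,0],"gripper": 5.2},{"offset": [0,0,-8],"rot": [0,0,0],"gripper": 5.2},{"offset": [0,0,-8],"rot": [0,0,0],"gripper": 5.2},{"offset": [0,0,-8],"rot": [0,0,0],"gripper": 5.2},{"offset": [0,0,-8],"rot": [0,0,0],"gripper": 5.2}]'

```text
time_s: 4.45
eef_pos: [511.8, 243.0, 189.3]
ee_rot: [-0.001, 0.109, 0.994, -0.0]
force: [-0.1, 0.6, -0.9]
grip_width: 0.608
grip_force: 5.2
```

```bash
python3 - <<'E'
from h import *
c=capture("scene"); c2=capture("top");s=sense(); print({k:np.round(s[k],4) for k in("eef_pos","ee_rot","grip_width","grip_force","force")})
a=c["color"][60:210,280:430,::-1]; b=c2["color"][140:290,130:280,::-1]
cv2.imwrite("pics/lift.png",np.hstack([cv2.resize(x,(400,400),interpolation=2) for x in(a,b)]))
P=cloud(c); b=(300,100,375,200); np.save("l.npy",c,allow_pickle=True)
q=P[b[1]:b[3],b[0]:b[2]].reshape(-1,3); g=s["eef_pos"][:2]
d=np.array([np.cos(np.radians(-12.5)),np.sin(np.radians(-12.5))]); u=(q[:,:2]-g)@d; l=(q[:,:2]-g)@[-d[1],d[0]]
for lo,hi in((-115,-80),(-80,-50),(40,60),(60,80),(80,100),(100,115)):
    for sg in(1,-1):
        m=(u>lo)&(u<hi)&(l*sg>5)&(l*sg<45)&(q[:,2]>118)&(q[:,2]<165); 
        if m.sum()>3: print(lo,hi,sg,m.sum(),"ztop",np.percentile(q[m,2],90).round(1),"l",np.median(l[m]).round(1),"umax",u[m].max().round(1))
E
```

```text
{'eef_pos': array([511.8319, 243.0301, 189.4019]), 'ee_rot': array([-4.00e-04,  1.09e-01,  9.94e-01, -2.00e-04]), 'grip_width': np.float64(0.6118), 'grip_force': np.float64(5.2334), 'force': array([-0.6791,  0.0712, -0.8024])}
-115 -80 1 11 ztop 145.5 l 8.8 umax -96.3
-115 -80 -1 20 ztop 146.9 l -12.3 umax -85.7
40 60 1 26 ztop 146.3 l 20.4 umax 58.3
40 60 -1 24 ztop 145.7 l -20.1 umax 60.0
60 80 1 27 ztop 146.9 l 21.1 umax 80.0
60 80 -1 24 ztop 146.0 l -20.8 umax 79.7
80 100 1 39 ztop 145.7 l 21.9 umax 99.9
80 100 -1 35 ztop 145.6 l -21.9 umax 99.7
100 115 1 15 ztop 142.8 l 23.7 umax 103.8
100 115 -1 12 ztop 143.1 l -21.4 umax 103.9
```

View pics/lift.png

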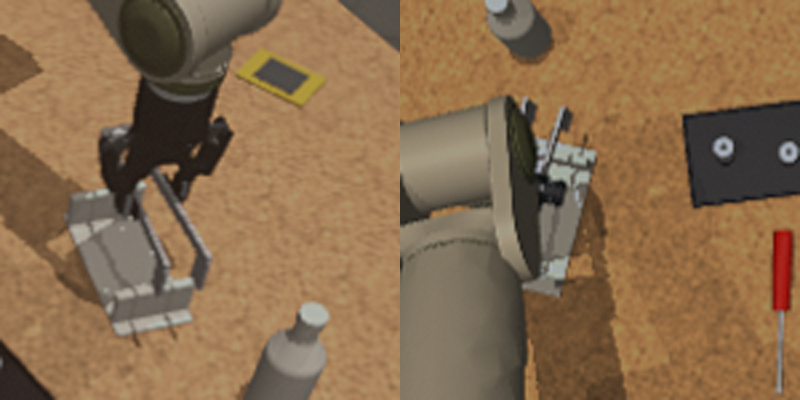

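The tongs are lifted level and symmetric, at (180,230) in the left crop, clear of the rest and the bottle. Next is the carry to a point above the short pillar.

```bash
python3 - <<'E'
from h import *
s=sense(); a=np.radians(7.6); t=np.array([571.6,-63])-92*np.array([np.cos(a),np.sin(a)])
print(t,move(s["eef_pos"],[0,.1092,.99402,0],[*t,190],7.6))
E
```

```text
[480.4081703 -75.1675879] (array([ -3.84, -31.74,  -0.06]), array([  0.  ,   0.  , -20.14]), array([ 0.     , -0.06627,  0.9978 ,  0.     ]))
```

>>> step_arm --plan '[{"offset": [-0.2,-1.5,0],"rot": [0,0,-1],"gripper": 5.2},{"offset": [-0.5,-4,0],"rot": [0,0,-2.5],"gripper": 5.2},{"offset": [-0.9,-7.2,0],"rot": [0,0,-4.6],"gripper": 5.2},{"offset": [-1.3,-10.5,0],"rot": [0,0,-6.7],"gripper": 5.2},{"offset": [-1.7,-13.8,0],"rot": [0,0,-8.8],"gripper": 5.2},{"offset": [-2.1,-17.1,0],"rot": [0,0,-10.9],"gripper": 5.2},{"offset": [-2.5,-20.4,0],"rot": [0,0,-13],"gripper": 5.2},{"offset": [-2.9,-23.7,0],"rot": [0,0,-15.1],"gripper": 5.2},{"offset": [-3.3,-27,0],"rot": [0,0,-17.2],"gripper": 5.2},{"offset": [-3.6,-29.6,0],"rot": [0,0,-18.8],"gripper": 5.2},{"offset": [-3.8,-31.2,0],"rot": [0,0,-19.8],"gripper": 5.2},{"offset": [-3.8,-31.7,0],"rot": [0,0,-20.1],"gripper": 5.2}]'

```text
time_s: 5.75
eef_pos: [480.3, -76.0, 189.7]
ee_rot: [-0.0, -0.065, 0.998, -0.0]
force: [0.4, 0.1, -0.7]
grip_width: 0.608
grip_force: 5.2
```

>>> step_arm --plan '[{"offset": [0,0,0],"rot": [0,0,0],"gripper": 5.2},{"offset": [0,0,0],"rot": [0,0,0],"gripper": 5.2},{"offset": [0,0,0],"rot": [0,0,0],"gripper": 5.2}]'

```text
time_s: 6.05
eef_pos: [480.5, -73.8, 189.9]
ee_rot: [-0.0, -0.067, 0.998, 0.0]
force: [-0.0, 0.8, -0.5]
grip_width: 0.608
grip_force: 5.2
```

```bash
cat > look.py <<'E'
from h import *
import sys
n=sys.argv[1]; yaw=float(sys.argv[2])
c=capture("scene"); c2=capture("top");s=sense(); print({k:np.round(s[k],4) for k in("time_s","eef_pos","ee_rot","grip_width","grip_force","force")})
a=c["color"][100:280,150:330,::-1]; b=c2["color"][130:260,220:350,::-1]
cv2.imwrite(f"pics/{n}.png",np.hstack([cv2.resize(x,(400,400),interpolation=2) for x in(a,b)]))
g=s["eef_pos"]; zt=g[2]-54+10; r=np.radians(yaw); d=np.array([np.cos(r),np.sin(r)]); print("expected bar top z (biased)",zt)
for k in(c,c2):
    q=cloud(k).reshape(-1,3); u=(q[:,:2]-g[:2])@d; l=(q[:,:2]-g[:2])@[-d[1],d[0]]
    for lo,hi in((-100,-50),(50,80),(80,115)):
        for sg in(1,-1):
            m=(u>lo)&(u<hi)&(l*sg>5)&(l*sg<45)&(abs(q[:,2]-zt)<10)
            if m.sum()>3: print(lo,sg,m.sum(),"ztop",np.percentile(q[m,2],90).round(1),"l",np.median(l[m]).round(1),"umax",u[m].max().round(1))
    for nm,x,y,z in(("short",571.5,-63,36),("f1",575,18.4,56),("f2",599.5,-138,56),("f3",605,-219.7,56)):
        m=(np.hypot(q[:,0]-x,q[:,1]-y)<25)&(abs(q[:,2]-z)<5); print(nm,m.sum(),q[m].mean(0).round(1) if m.any() else 0)
E
python3 look.py over 7.6
```

```text
{'time_s': np.float64(6.15), 'eef_pos': array([480.4743, -73.9865, 189.8941]), 'ee_rot': array([-0.    , -0.0666,  0.9978,  0.    ]), 'grip_width': np.float64(0.6114), 'grip_force': np.float64(5.2346), 'force': array([ 0.1151,  0.4097, -1.5908])}
expected bar top z (biased) 145.89406787722226
-100 1 6 ztop 145.4 l 6.5 umax -92.0
-100 -1 32 ztop 147.1 l -15.0 umax -50.9
50 1 32 ztop 146.2 l 20.3 umax 78.9
50 -1 29 ztop 147.5 l -22.5 umax 78.7
80 1 26 ztop 145.9 l 21.1 umax 101.9
80 -1 28 ztop 145.6 l -22.4 umax 102.9
short 50 [571.  -61.9  34.5]
f1 53 [574.1  18.1  54.9]
f2 57 [ 599.9 -137.4   54.4]
f3 64 [ 605.3 -219.6   54.4]
80 -1 13 ztop 145.6 l -22.7 umax 100.0
short 0 0
f1 38 [574.6  17.8  54.1]
f2 36 [ 599.2 -137.9   53.8]
f3 36 [ 604.8 -219.3   54. ]
```

View pics/over.png

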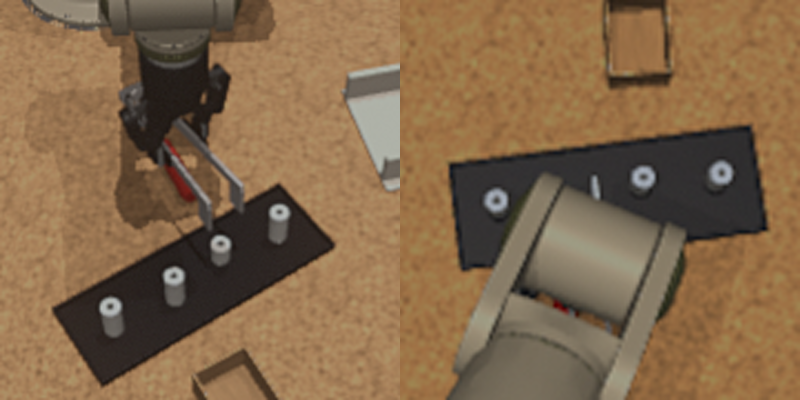

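The tongs hang above the tray, with jaw tips at (205,215) and (235,200) in the left crop, lined up with the short pillar. The neighbours stand untouched. Now I descend 8.1 cm.

>>> step_arm --plan '[{"offset": [0,0,1],"rot": [0,0,0],"gripper": 5.2},{"offset": [0,0,2.2],"rot": [0,0,0],"gripper": 5.2},{"offset": [0,0,3.5],"rot": [0,0,0],"gripper": 5.2},{"offset": [0,0,4.7],"rot": [0,0,0],"gripper": 5.2},{"offset": [0,0,5.8],"rot": [0,0,0],"gripper": 5.2},{"offset": [0,0,6.8],"rot": [0,0,0],"gripper": 5.2},{"offset": [0,0,7.6],"rot": [0,0,0],"gripper": 5.2},{"offset": [0,0,8.1],"rot": [0,0,0],"gripper": 5.2},{"offset": [0,0,8.1],"rot": [0,0,0],"gripper": 5.2},{"offset": [0,0,8.1],"rot": [0,0,0],"gripper": 5.2},{"offset": [0,0,8.1],"rot": [0,0,0],"gripper": 5.2}]'

```text
time_s: 7.25
eef_pos: [480.6, -74.7, 109.3]
ee_rot: [0.0, -0.066, 0.998, -0.0]
force: [0.5, -0.4, -1.5]
grip_width: 0.611
grip_force: 5.2
```

```bash
python3 look.py down 7.6
```

```text
{'time_s': np.float64(7.35), 'eef_pos': array([480.5577, -74.6792, 109.2575]), 'ee_rot': array([ 3.000e-04, -6.620e-02,  9.978e-01, -2.000e-04]), 'grip_width': np.float64(0.6136), 'grip_force': np.float64(5.235), 'force': array([-0.3915, -0.3419, -0.9358])}
expected bar top z (biased) 65.25745908989248
-100 1 5 ztop 65.3 l 7.7 umax -92.3
-100 -1 35 ztop 65.7 l -15.0 umax -50.8
50 1 30 ztop 66.0 l 20.1 umax 78.7
50 -1 29 ztop 66.5 l -22.0 umax 79.5
80 1 25 ztop 66.0 l 21.2 umax 103.6
80 -1 24 ztop 66.6 l -23.4 umax 102.3
short 72 [571.7 -61.   34.9]
f1 52 [574.   18.6  54.6]
f2 58 [ 600.1 -137.5   54.6]
f3 64 [ 605.  -219.9   54.4]
80 -1 11 ztop 66.7 l -22.4 umax 101.5
short 15 [577.4 -65.2  34.3]
f1 33 [574.5  18.6  54.2]
f2 34 [ 600.5 -137.9   54.2]
f3 31 [ 605.5 -219.9   54.1]
```

View pics/down.png

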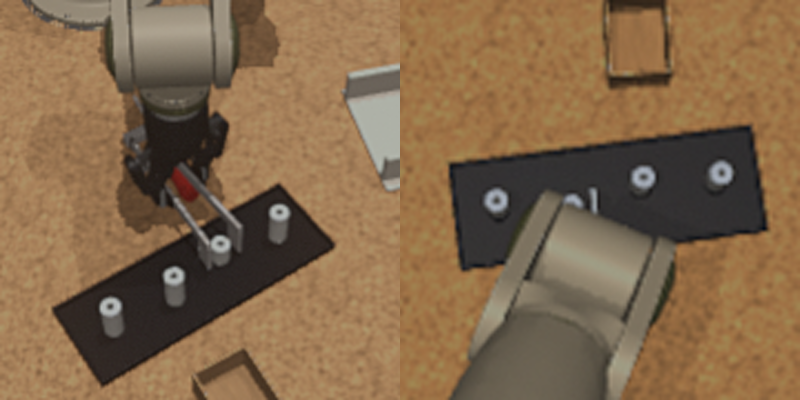

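The jaws straddle the short pillar at (220,248) in the left crop, with room on both sides. Close now.

>>> step_arm --plan '[{"offset": [0,0,0],"rot": [0,0,0],"gripper": 5.0},{"offset": [0,0,0],"rot": [0,0,0],"gripper": 4.8},{"offset": [0,0,0],"rot": [0,0,0],"gripper": 4.6},{"offset": [0,0,0],"rot": [0,0,0],"gripper": 4.4},{"offset": [0,0,0],"rot": [0,0,0],"gripper": 4.2},{"offset": [0,0,0],"rot": [0,0,0],"gripper": 4.0},{"offset": [0,0,0],"rot": [0,0,0],"gripper": 3.6},{"offset": [0,0,0],"rot": [0,0,0],"gripper": 3.2},{"offset": [0,0,0],"rot": [0,0,0],"gripper": 3},{"offset": [0,0,0],"rot": [0,0,0],"gripper": 3},{"offset": [0,0,0],"rot": [0,0,0],"gripper": 3}]' --squeeze 35

```text
time_s: 8.45
eef_pos: [480.4, -74.6, 108.9]
ee_rot: [-0.0, -0.066, 0.998, 0.0]
force: [-1.5, 0.4, 1.8]
grip_width: 0.501
grip_force: 35.4
```

>>> step_arm --plan '[{"offset": [0,0,-0.2],"rot": [0,0,0],"gripper": 3},{"offset": [0,0,-0.6],"rot": [0,0,0],"gripper": 3},{"offset": [0,0,-1.2],"rot": [0,0,0],"gripper": 3},{"offset": [0,0,-2],"rot": [0,0,0],"gripper": 3},{"offset": [0,0,-3],"rot": [0,0,0],"gripper": 3},{"offset": [0,0,-4.2],"rot": [0,0,0],"gripper": 3},{"offset": [0,0,-5.5],"rot": [0,0,0],"gripper": 3},{"offset": [0,0,-7],"rot": [0,0,0],"gripper": 3},{"offset": [0,0,-8.5],"rot": [0,0,0],"gripper": 3},{"offset": [0,0,-10],"rot": [0,0,0],"gripper": 3},{"offset": [0,0,-11.5],"rot": [0,0,0],"gripper": 3},{"offset": [0,0,-13],"rot": [0,0,0],"gripper": 3}]'

```text
time_s: 9.65
eef_pos: [480.3, -74.6, 240.5]
ee_rot: [0.0, -0.066, 0.998, -0.0]
force: [-0.7, 0.0, -1.9]
grip_width: 0.499
grip_force: 35.7
```

>>> step_arm --plan '[{"offset": [0,0,-1.2],"rot": [0,0,0],"gripper": 3},{"offset": [0,0,-2],"rot": [0,0,0],"gripper": 3},{"offset": [0,0,-2.5],"rot": [0,0,0],"gripper": 3},{"offset": [0,0,-2.5],"rot": [0,0,0],"gripper": 3},{"offset": [0,0,-2.5],"rot": [0,0,0],"gripper": 3},{"offset": [0,0,-2.5],"rot": [0,0,0],"gripper": 3},{"offset": [0,0,-2.5],"rot": [0,0,0],"gripper": 3}]'

```text
time_s: 10.35
eef_pos: [480.3, -74.6, 263.5]
ee_rot: [-0.0, -0.066, 0.998, 0.0]
force: [-0.4, 0.0, -0.4]
grip_width: 0.502
grip_force: 35.7
```

```bash
python3 look.py up 7.6; python3 - <<'E'
from h import *
c=capture("scene"); q=cloud(c).reshape(-1,3); m=(np.hypot(q[:,0]-572,q[:,1]+63)<13)&(q[:,2]>100); print("held",m.sum(),np.percentile(q[m],[2,50,98],axis=0).round(1).tolist())
E
```

```text
{'time_s': np.float64(10.45), 'eef_pos': array([480.3617, -74.6024, 263.6491]), 'ee_rot': array([-2.000e-04, -6.620e-02,  9.978e-01,  1.000e-04]), 'grip_width': np.float64(0.5011), 'grip_force': np.float64(35.6632), 'force': array([-0.1321,  0.7749, -1.5924])}
expected bar top z (biased) 219.64910626482953
-100 -1 30 ztop 218.7 l -13.5 umax -51.6
50 1 32 ztop 218.8 l 12.8 umax 79.1
50 -1 33 ztop 218.3 l -15.4 umax 78.6
80 1 28 ztop 217.9 l 13.3 umax 101.7
80 -1 27 ztop 218.1 l -15.5 umax 102.8
short 0 0
f1 51 [573.9  18.2  54.9]
f2 57 [ 600.  -137.7   54.8]
f3 66 [ 605.4 -220.2   54.6]
-100 -1 16 ztop 218.1 l -14.4 umax -50.7
80 -1 8 ztop 217.8 l -14.8 umax 99.8
short 0 0
f1 35 [574.9  18.3  54.9]
f2 37 [ 600.  -138.2   53.9]
f3 34 [ 605.5 -220.1   54.3]
held 94 [[561.1, -70.6, 159.2], [578.0, -60.7, 187.5], [582.6, -50.5, 211.2]]
```

View pics/up.png

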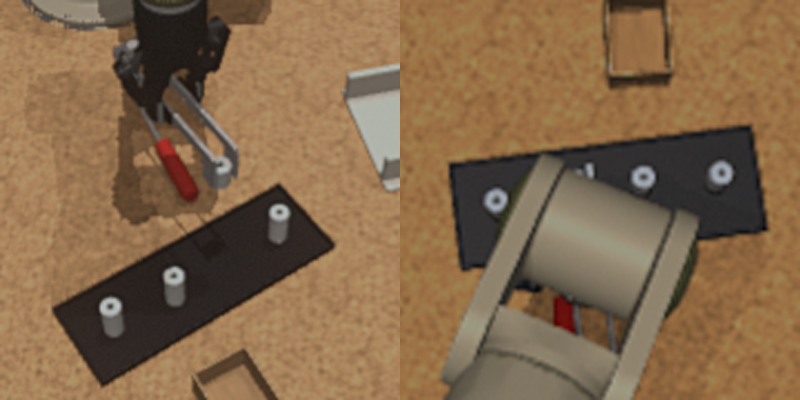

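The short pillar is held in the jaws at (218,172) in the left crop, with its base about 155 mm above the bench. The other three pillars and the driver have not moved.

```bash
python3 -c "
from rig import *
print(finish_job())"
```

```text
the job is handed in; nothing more can be done
None
```

The short pillar is held in the tongs about 14 cm above the tray, the three full-length pillars still stand where they were, and the job was handed in at about 10.5 s of the 42 s allowed (no verdict came back).

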